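# Seat the incense box against the flip stop

## Task

Get the incense box to its serving place on the guide tray: first swing the brass stop flag over and all the way down across the channel, handling it gently (under 30 N), then slide the red sandalwood box along the channel, without lifting it, until it meets the flag. Press it home there with a steady push of about 12 N for a good second, never pressing the flag with as much as 20 N, then let go, leaving the box touching the flag and the flag down. Leave the other things on the shelf where they are.

Things in the scene. Friction and masses are not known exactly. Their poses are not given: they have to be found in the camera images.
- track: Fixed wooden guide tray, 130 mm (its x) by 430 mm (its y, -225 to +205 mm). Origin on the table top, midway across the channel; z up. The channel runs along y: floor 12 mm above the table, 64 mm wide (x -32 to +32 mm) between brass rails 8 mm thick, tops 30 mm above the table. The box starts on the -y side of the flag and is to be pushed towards +y.
- hinge (a point): Nominal middle of the flag's hinge axis, on the tray's robot-side edge: tray x -42, y +100 mm, 39 mm above the table, axis along the tray's y. The clamp that carries it is locked up to 12 mm either way of here along the tray; this is not measured, so feel for the flag. Its brass cheeks reach 10 mm each way in x, 25 mm in y, tops 52 mm above the table.
- flag (a joint): Hinge angle of the flag, rad. 0: leaning back 0.30 rad from upright, away from the channel (to the tray's -x); 0.30: upright; 1.87 (its limit): level across the channel, all the way down. Starts between 0 and 0.45 and stays where it is left: dry friction 0.05 N m (1 N at 50 mm from the hinge).
- rest (a point): Middle of the top of the dark block (64 mm along the tray) outside the far rail, over which the flag's tip comes to lie. The flag is a brass bar with a red tip, 85 mm long from the hinge, 30 mm wide (along the tray), 14 mm thick, its face 15 mm from the hinge middle. Down, it spans the channel 32 to 46 mm above the table and does not give under the push.
- box_center (a point): Centre of the red sandalwood box, 60 (its x, across the channel) by 100 (its y, along it) by 48 mm tall, 0.25 to 0.5 kg; the point is 24 mm above its underside. It has 2 mm play each side. Sliding it takes about 1 to 5 N, on top of what reaches the flag. Readings are too coarse to set the push by position (1 mm too far is many newtons): feel for it.
- censer: squat bronze censer on three feet, 125 mm wide, 76 mm tall, standing on the black lacquered turntable (200 mm across, 22 mm tall); bystander, origin at its foot
- bell: brass hand bell with upright wooden handle, 68 mm wide, 114 mm tall; bystander, origin at its foot
- burner0: pale green celadon cone burner, 80 mm wide, 50 mm tall; bystander, origin at its foot
- burner1: second celadon cone burner, the same; bystander, origin at its foot
- figurine: gilt seated figurine, 72 mm wide, 112 mm tall; bystander, origin at its foot
- tin: dark green closed incense tin, 56 mm across, 75 mm tall; bystander, origin at its foot
- box: The same box, origin at the centre of its underside; axes as given for its centre point.
Mind the look-alikes: they are no part of the job. Leave any purple look-alike of the box alone.

How it is judged:
By the outcome, as a careful person would: the job done as asked, in the order asked, and still so for the second after the job is handed in, with the robot touching nothing.
It also fails if it takes over 67 s, if anything falls off the work surface, if the arm or the gripper's body presses on something with over 40 N, if the wrist force passes 120 N, or if a joint passes its speed limit or range.

## Robot

A 6-joint arm with a two-finger parallel gripper is mounted at the origin on the work surface. World frame = base frame: x ahead of the robot, y to its left, z up, the work surface at z = 0. Lengths are in m, angles in rad, forces in N, time in s.
With the tool pointing down it reaches from about 0.275 to 1 m from the base axis. Payload 8.4 kg.
Tool frame: the origin (TCP) lies midway between the tips of the shut fingers; the grasp point (between the pads) lies 19 mm behind it; z points along the fingers, y is the direction in which the jaws open and shut (so a half turn about z gives the same grasp; the last joint's range is limited). The gripper opens to 85 mm and grips with 20 to 120 N. Pads are 22 mm wide; open, the fingers measure 114 mm over their backs; the gripper's body (76 mm by 85 mm) begins 54 mm behind the grasp point. The pads swing forward as they close: fully open they stand 13 mm farther back than shut.
Start: joints at [1.172, 0.353, 1.633, -0, 1.155, -0.002], TCP at [0.242, 0.576, 0.231] pointing down, gripper open.
Joint ranges: [-2.63, 2.63], [-0.92, 2.1], [0.06, 2.66], [-1.3, 4.44], [0, 2.69], [-3.02, 3.02]. Speed limits (rad/s): [2.22, 2.22, 2.79, 3.14, 3.14, 3.14].

## Interface

Orientations are given as [roll, pitch, yaw] about the fixed x, y, z axes, in that order (R = Rz(yaw) Ry(pitch) Rx(roll)).
In Python, from station import get_state, optics, workorder gives the robot as it stands.
- The arm moves only by the shell command python3 -m jog 'ROWS'. ROWS is JSON, one flat list of numbers, 5 for each row, row after row: the opening, from 0 (shut) to 1 (fully open), then the shift along the tool's x, y, z in units of 250 mm (1.0 is 250 mm), then the turn about the tool's z in units of 1.5 rad (1.0 is 1.5 rad). In form: [gripper, x, y, z, yaw, gripper, x, y, z, yaw, ...]. A call has 1 to 20 rows; each row is the pose to reach, as a shift and turn from the pose commanded when the call began, along the tool's axes at that moment; what a row does not reach only later rows make up. A row lasts 1/8 s, in which the tool goes at most 62.5 mm and 10.7 degrees, less where a joint would pass 70% of its speed; a pose out of reach is approached as far as the arm can. A call with a number of a shift or a turn outside -1 to 1 is refused whole. A call with a gripper value outside its range is refused whole. The fingers move at their own pace and stop on an object; the grip force is fixed at half the most. Time passes only in rows, so rows that repeat a pose let the fingers close. It gives the time, the measured TCP pose, the force and the opening at its end, in the units of the state.
- get_state(): the state, without advancing time (a new reading comes with each control period).
- optics.get_image(name): name is "scene" or "top" or "wrist"; returns a dict with "img" (480x640x3 uint8, blue, green, red), "mtx" (3x3 intrinsics, pixels), "dist" ([k1, k2, p1, p2, k3] as OpenCV has them; the pictures are not rectified), "eye" and "rotation" of the camera in the world; the wrist camera has in their place "hand_eye" (4x4, takes a point from camera to tool coordinates, whose origin is the TCP and whose axes are the flange's). Camera axes: x right, y down, z forward; pixel columns grow to the right and rows downward; lengths in m; the calibration is good to about 2 mm. A picture is of the moment at which its call begins: read the wrist's pose just before it. There is no depth.
- workorder.close_job(): hands the job in, once; it reports no verdict.
The state is a dict: "time": time; "joint_pos": joint angles; "joint_vel": joint speeds; "tau": joint torques, N m; "position": TCP position; "tcp_rot": TCP orientation; "wrist_force": force on the tool from outside, world axes, zero at the start; "wrist_torque": the same for the moment, N m; "width": finger opening in m.
Only numpy, scipy, OpenCV 4.12 (cv2) and the standard library are available. Lean on these libraries where they do the work, as an engineer would, in place of code of your own. Each camera call takes 0.05 s, during which the arm holds its last target. There are 200 camera calls.

## Working session

There is one attempt and no reset: what is moved stays moved. The work goes in short steps, Python scripts to look and compute and a shell command to move; the robot and the scene stay as the last step left them, time stands still between calls to the robot, and variables do not carry over. Pictures are saved under pics/ and viewed, about 8 in all and at most 12, crops included, and the job is handed in when it is done.

```bash
mkdir -p pics; ls; python3 - <<'E'
from station import get_state, optics
import cv2,numpy as np
print(get_state())
ims=[]
for n in ("scene","top"):
    d=optics.get_image(n); cv2.imwrite(f"pics/{n}0.png",d["img"]); print(n,d["mtx"],d["dist"],d["eye"],d["rotation"])
    np.savez(f"{n}.npz",**d)
E
```

```text
pics
{'time': 0.0, 'joint_pos': array([ 1.17160250e+00,  3.53690640e-01,  1.63415073e+00, -2.16523427e-05,
        1.15519745e+00, -2.43861314e-03]), 'joint_vel': array([ 0.00152865, -0.00041981,  0.00171433, -0.0009299 , -0.00013009,
       -0.00116077]), 'tau': array([ 1.93361404e-03, -6.05222368e+01, -3.42086649e+01,  8.74624652e-05,
        8.65385751e-03,  2.10050558e-05]), 'position': array([0.24135615, 0.57598831, 0.23052804]), 'tcp_rot': array([-3.14014644e+00,  1.62698176e-05,  2.74484621e+00]), 'wrist_force': array([-0.35371638,  0.72542623,  1.24925507]), 'wrist_torque': array([-0.0104664 ,  0.03389365,  0.03010538]), 'width': 0.0851467940619087}
scene [[472.8548204    0.         313.07559524]
 [  0.         472.8548204  237.91386272]
 [  0.           0.           1.        ]] [-0.10100889  0.          0.          0.          0.        ] [1.61473863 0.09614167 0.93397686] [-2.30116291 -0.00478546  1.63171082]
top [[518.53127401   0.         323.12203461]
 [  0.         518.53127401 235.09234566]
 [  0.           0.           1.        ]] [-0.12969119  0.          0.          0.          0.        ] [0.44391298 0.03870867 1.31882915] [-2.98047033e+00  6.97590249e-04 -1.55646755e+00]
```

View pics/top0.png

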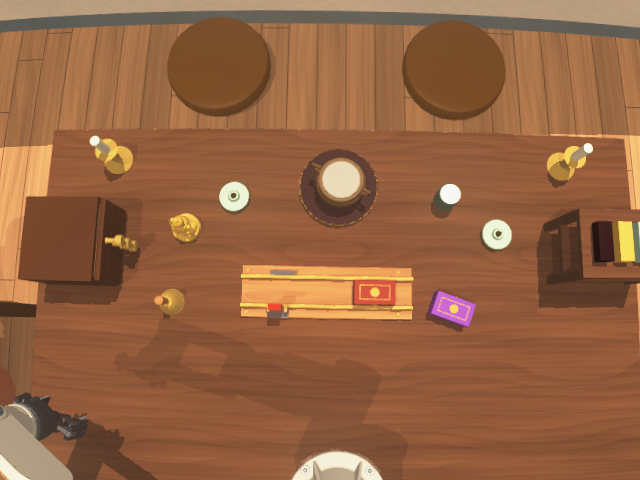

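View pics/scene0.png

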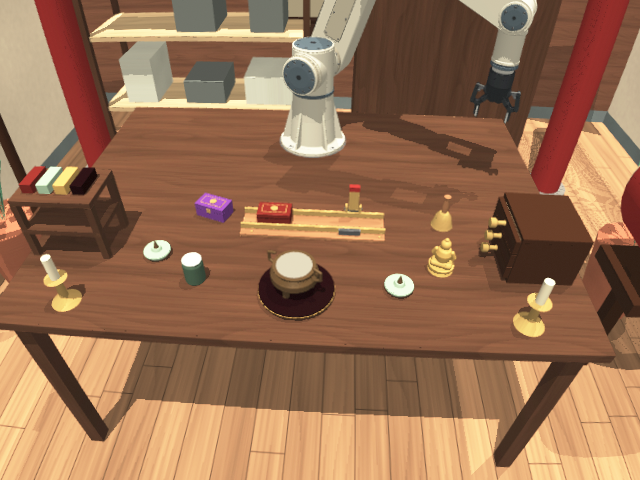

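The top view shows the tray spanning about (241–411, 266–320), with its +y to the left. The red box is at (375,292), the flag with its red tip at (275,308) and the dark rest at (283,272). The purple box at (453,308) is the look-alike.

```bash
cat > h.py <<'E'
import numpy as np,cv2
from scipy.spatial.transform import Rotation as R
def ray(d,px):
    u=cv2.undistortPoints(np.array(px,float).reshape(-1,1,2),d["mtx"],d["dist"]).reshape(-1,2)
    return (R.from_euler("xyz",d["rotation"]).as_matrix()@np.c_[u,np.ones(len(u))].T).T
def plane(d,px,z):
    r=ray(d,px); e=np.array(d["eye"]); return e+r*((z-e[2])/r[:,2])[:,None]
def tri(d1,p1,d2,p2):
    a=ray(d1,[p1])[0];b=ray(d2,[p2])[0];A=np.c_[a,-b];t=np.linalg.lstsq(A,np.array(d2["eye"])-d1["eye"],rcond=None)[0]
    p=d1["eye"]+a*t[0];q=d2["eye"]+b*t[1];return (p+q)/2,np.linalg.norm(p-q)
E
python3 - <<'E'
from h import *
t=dict(np.load("top.npz"));s=dict(np.load("scene.npz"))
for n,d,roi in(("top",t,(225,250,425,335)),("scene",s,(230,175,400,250))):
    x0,y0,x1,y1=roi;hsv=cv2.cvtColor(d["img"],cv2.COLOR_BGR2HSV)[y0:y1,x0:x1]
    H,S,V=[hsv[...,i].astype(int) for i in range(3)]
    red=(((H<6)|(H>174))&(S>180)&(V>110)).astype(np.uint8)
    for c in cv2.findContours(red,0,2)[0]:
        if cv2.contourArea(c)>25:
            rr=cv2.minAreaRect(c);print(n,"red",np.array(rr[0])+[x0,y0],rr[1:])
            if n=="top": print(plane(d,cv2.boxPoints(rr)+[x0,y0],.06).round(4))
    if n=="top":
        w=((H>8)&(H<30)&(V>170)).astype(np.uint8);w=cv2.morphologyEx(w,3,np.ones((9,9)))
        c=max(cv2.findContours(w,0,2)[0],key=cv2.contourArea);rr=cv2.minAreaRect(c);P=cv2.boxPoints(rr)+[x0,y0];print("tray",P,rr[2]);q=plane(d,P,.012);print(q.round(4),q.mean(0))
a=cv2.resize(t["img"][250:335,225:425],None,fx=4,fy=4,interpolation=2)
b=cv2.resize(s["img"][170:250,230:400],None,fx=4,fy=4,interpolation=2)
o=np.zeros((600,800,3),np.uint8);o[:300,:800]=a[20:320,:800];o[300:600,:680]=b[:300]
cv2.imwrite("pics/crop.png",o)
E
```

```text
top red [274.  306.5] ((5.0, 12.0), 90.0)
[[0.4779 0.1733 0.06  ]
 [0.4784 0.1442 0.06  ]
 [0.4664 0.1439 0.06  ]
 [0.4659 0.173  0.06  ]]
tray [[239.42617035 332.55196381]
 [240.75643158 264.04381561]
 [413.24478149 267.39310455]
 [411.91452026 335.90125275]] 1.1123995780944824
[[ 0.4067  0.2481  0.012 ]
 [ 0.5788  0.2508  0.012 ]
 [ 0.5765 -0.1873  0.012 ]
 [ 0.4045 -0.1826  0.012 ]] [0.49162867 0.03225332 0.012     ]
scene red [288.10000229 210.30000305] ((5.813776969909668, 12.969194412231445), 26.56505012512207)
```

View pics/crop.png

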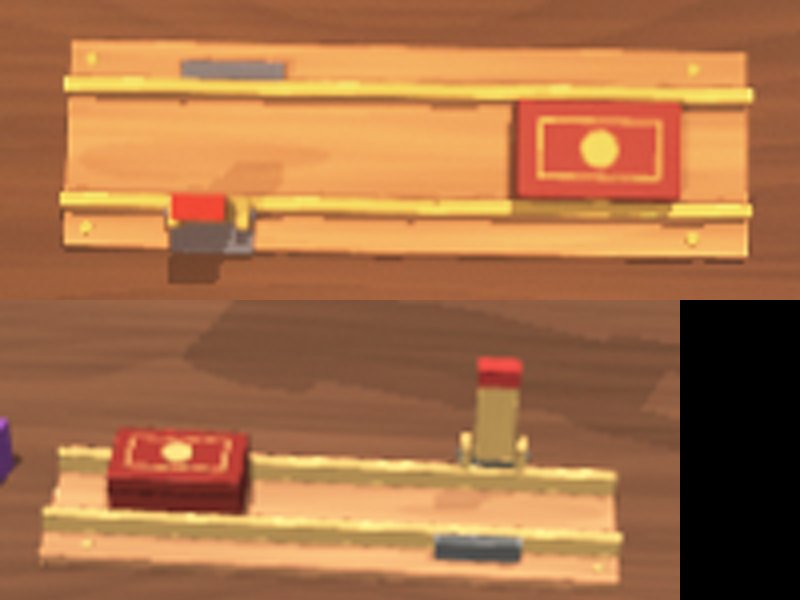

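The crops show the tray corners, the box top and the flag, with its red tip end at crop (198,208) in the top view and (500,366) in the scene view. The flag stands near upright.

```bash
python3 - <<'E'
from h import *
t=dict(np.load("top.npz"));s=dict(np.load("scene.npz"))
T=lambda L:[(225+x/4-.4,250+(y+20)/4-.4) for x,y in L]
S=lambda L:[(230+x/4-.4,170+(y-300)/4-.4) for x,y in L]
c=plane(t,T([(70,40),(747,52),(747,257),(64,246)]),.012);print("tray",c.round(4))
print("size",np.linalg.norm(c[0]-c[1]),np.linalg.norm(c[0]-c[3]))
d=(c[0]-c[1])+(c[3]-c[2]);yaw=np.arctan2(-d[0],d[1]);u=np.array([-np.sin(yaw),np.cos(yaw)]);x=np.array([np.cos(yaw),np.sin(yaw)])
o=c.mean(0)[:2]+.010*u;print("yaw",yaw,"orig",o)
tr=lambda p:np.array([(p[...,:2]-o)@x,(p[...,:2]-o)@u]).T
b=plane(t,T([(517,101),(681,103),(678,200),(516,199)]),.06);print("box",b.round(4),b.mean(0),tr(b.mean(0)))
r=plane(t,T([(65,81),(752,94),(752,210),(62,200)]),.03);print("rails",tr(r))
for a,bb in(((198,208),(500,366)),((172,208),(522,366)),((225,208),(478,366))):
  p,g=tri(t,T([a])[0],s,S([bb])[0]);print("tip",p,g,tr(p))
f=plane(t,T([(181,60),(286,80)]),.031);print("rest",tr(f))
f=plane(t,T([(168,225),(253,225)]),.052);print("clamp",tr(f))
g=np.load("scene.npz")
print("scene clamp",tr(plane(s,S([(460,434),(528,434)]),.052)), "rest",tr(plane(s,S([(436,535),(521,538)]),.031)))
E
```

```text
tray [[ 0.5775  0.2473  0.012 ]
 [ 0.5759 -0.1824  0.012 ]
 [ 0.4468 -0.1814  0.012 ]
 [ 0.4477  0.2465  0.012 ]]
size 0.4297371076113026 0.12979003798854752
yaw -0.0027849291194532526 orig [0.51198705 0.04249269]
box [[ 0.5394 -0.0337  0.06  ]
 [ 0.5394 -0.1336  0.06  ]
 [ 0.4806 -0.1315  0.06  ]
 [ 0.4802 -0.0335  0.06  ]] [ 0.50990959 -0.08307394  0.06      ] [-0.00172776 -0.12557193]
rails [[ 0.03729179  0.20422936]
 [ 0.03641489 -0.22467219]
 [-0.03560759 -0.22426853]
 [-0.03665009  0.20327285]]
tip [0.47056471 0.15280113 0.11997003] 0.00028307424450221586 [-0.04172938  0.11019265]
tip [0.47027826 0.16835492 0.12051556] 0.0015275279313333753 [-0.04205914  0.12574558]
tip [0.4708558  0.13695796 0.11939388] 0.00039905095583931457 [-0.04139417  0.09435035]
rest [[0.05175637 0.13186994]
 [0.04048051 0.06602972]]
clamp [[-0.05088765  0.13447409]
 [-0.04982924  0.08280163]]
scene clamp [[-0.04603343  0.08406683]
 [-0.04977376  0.13594667]] rest [[0.04900518 0.06880388]
 [0.04803401 0.13104073]]
```

Everything agrees: the tray is 430×130 mm, its yaw about 0 and its origin near (0.512, 0.0425). The flag's centre is at world y≈0.152, near upright. The box centre is at (0.510, −0.083). Next I approach the back of the flag with the gripper shut.

```bash
python3 -m jog '[0,-0.2,-0.2,0,-0.07, 0,-0.4,-0.4,0,-0.14, 0,-0.6,-0.55,0,-0.2645, 0,-0.684,-0.632,0,-0.2645, 0,-0.684,-0.632,0,-0.2645, 0,-0.684,-0.632,0,-0.2645, 0,-0.684,-0.632,0,-0.2645]'
```

```text
time: 0.98
position: [0.3378, 0.3656, 0.2312]
tcp_rot: [3.141, -0.0, -3.141]
wrist_force: [-1.2, -0.4, 1.0]
width: 0.0001
```

```bash
python3 -m jog '[0,-0.1,-0.2,0,0, 0,-0.2,-0.4,0,0, 0,-0.3,-0.6,0,0, 0,-0.389,-0.854,0,0, 0,-0.389,-0.854,0,0, 0,-0.389,-0.854,0.1,0, 0,-0.389,-0.854,0.3,0, 0,-0.389,-0.854,0.45,0, 0,-0.389,-0.854,0.508,0, 0,-0.389,-0.854,0.508,0, 0,-0.389,-0.854,0.508,0]'; python3 - <<'E'
from station import optics,get_state
import cv2
print(get_state()["wrist_force"])
d=optics.get_image("scene");cv2.imwrite("pics/s1.png",cv2.resize(d["img"][150:270,240:400],None,fx=4,fy=4,interpolation=2))
E
```

```text
time: 2.35
position: [0.4364, 0.1519, 0.1055]
tcp_rot: [3.141, 0.002, -3.141]
wrist_force: [-0.6, 0.0, 0.3]
width: -0.0001
[-0.61298167  0.02021668  0.28375202]
```

View pics/s1.png

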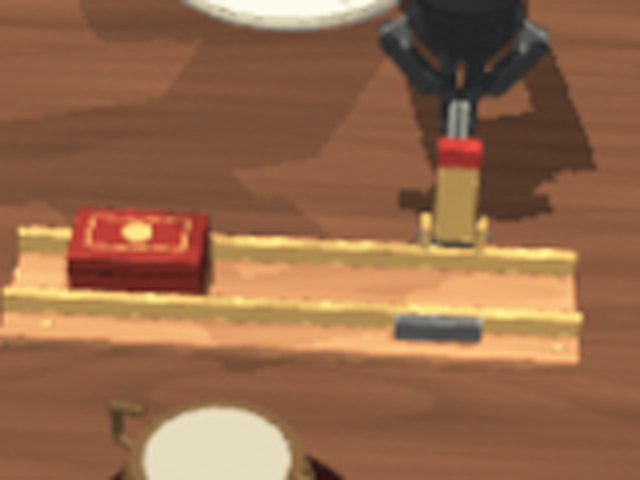

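The closed fingers sit centred behind the flag (fingers at column 459, flag at 460). I start the arc.

```bash
python3 -m jog '[0,-0.035,0,0,0, 0,-0.064,0,0,0, 0,-0.08,0,0,0, 0,-0.1,0,0.004,0, 0,-0.12,0,0.005,0, 0,-0.14,0,0.008,0, 0,-0.16,0,0.014,0, 0,-0.18,0,0.02,0, 0,-0.2,0,0.026,0, 0,-0.215,0,0.034,0, 0,-0.235,0,0.045,0, 0,-0.256,0,0.058,0, 0,-0.256,0,0.058,0]'
```

```text
time: 4.03
position: [0.4997, 0.1511, 0.0895]
tcp_rot: [-3.142, -0.0, 3.141]
wrist_force: [-0.1, 0.1, 0.7]
width: -0.0001
```

```bash
python3 -m jog '[0,-0.024,0,0.024,0, 0,-0.048,0,0.05,0, 0,-0.06,0,0.065,0, 0,-0.068,0,0.08,0, 0,-0.075,0,0.095,0, 0,-0.08,0,0.11,0, 0,-0.087,0,0.125,0, 0,-0.092,0,0.14,0, 0,-0.094,0,0.152,0, 0,-0.094,0,0.158,0, 0,-0.094,0,0.158,0]'
```

```text
time: 5.4
position: [0.5228, 0.1511, 0.0502]
tcp_rot: [-3.142, -0.0, 3.142]
wrist_force: [0.0, 0.5, 0.2]
width: 0.0002
```

Now down in small steps, feeling for the stop.

```bash
python3 -m jog '[0,0,0,0.004,0,0,0,0,0.008,0,0,0,0,0.01,0,0,0,0,0.012,0,0,0,0,0.012,0]'; python3 -m jog '[0,0,0,0.002,0,0,0,0,0.004,0,0,0,0,0.004,0]'
```

```text
time: 6.02
position: [0.5229, 0.1511, 0.0472]
tcp_rot: [-3.142, -0.0, 3.142]
wrist_force: [0.0, 0.2, 0.8]
width: -0.0003
time: 6.4
position: [0.5229, 0.1511, 0.0462]
tcp_rot: [-3.142, -0.0, 3.142]
wrist_force: [-0.4, 0.2, 0.3]
width: -0.0001
```

```bash
python3 -m jog '[0,0,0,0.001,0,0,0,0,0.002,0,0,0,0,0.002,0]';
```

```text
time: 6.78
position: [0.5229, 0.1511, 0.046]
tcp_rot: [3.142, 0.0, 3.142]
wrist_force: [-1.0, -0.5, 5.9]
width: -0.0001
```

```bash
python3 -m jog '[0,0,0,0.0005,0,0,0,0,0.001,0,0,0,0,0.001,0]';python3 -m jog '[0,0,0,-0.02,0,0,0,0,-0.1,0,0,0,0,-0.3,0,0,0,0,-0.3,0]'; python3 - <<'E'
from station import optics,get_state
import cv2
d=optics.get_image("scene");cv2.imwrite("pics/s2.png",cv2.resize(d["img"][150:270,240:400],None,fx=4,fy=4,interpolation=2))
E
```

```text
time: 7.15
position: [0.5229, 0.1511, 0.0459]
tcp_rot: [3.142, -0.0, 3.142]
wrist_force: [-3.1, -1.0, 7.3]
width: 0.0001
time: 7.65
position: [0.5254, 0.1518, 0.1239]
tcp_rot: [3.14, 0.006, 3.142]
wrist_force: [0.4, 0.2, 1.1]
width: 0.0001
```

View pics/s2.png

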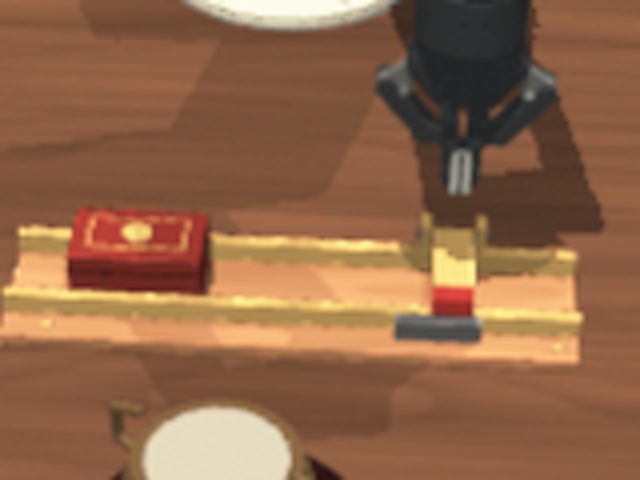

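The flag lies level across the channel, its tip at the rest block, and the stop was felt at z≈0.046 with 7 N. Next I go behind the box with the tool turned 90°.

```bash
python3 -m jog '[0,0,0,-0.1,0, 0,0.02,-0.2,-0.1,0.12, 0,0.058,-0.4,-0.1,0.24, 0,0.058,-0.6,-0.1,0.36, 0,0.058,-0.8,-0.1,0.5, 0,0.058,-0.9,-0.1,0.62, 0,0.058,-0.9,-0.1,0.74, 0,0.058,-0.9,-0.1,0.86, 0,0.058,-0.9,-0.1,0.95, 0,0.058,-0.9,-0.1,0.95, 0,0.058,-0.9,-0.1,0.95]'; python3 -c "
from station import get_state as g;print(g())"
```

```text
time: 9.07
position: [0.508, -0.0738, 0.1449]
tcp_rot: [-3.141, -0.0, 1.72]
wrist_force: [0.2, 0.7, 0.3]
width: -0.0002
{'time': 9.075, 'joint_pos': array([-1.47160931e-01,  2.87398233e-01,  1.94893988e+00, -2.22183650e-05,
        9.06390289e-01, -2.95919323e-01]), 'joint_vel': array([ 0.00144829, -0.00380844, -0.00506555, -0.00116136,  0.00230453,
        0.00858914]), 'tau': array([-4.04634490e-02, -4.96116614e+01, -2.81035924e+01, -1.38555544e-03,
        2.65925395e-03,  4.88531298e-02]), 'position': array([ 0.5079988 , -0.07379162,  0.14486129]), 'tcp_rot': array([-3.14050118e+00, -3.14488651e-04,  1.71956826e+00]), 'wrist_force': array([0.17699701, 0.74002323, 0.293613  ]), 'wrist_torque': array([-0.04969577,  0.01113741, -0.06930406]), 'width': -0.00015285008637834082}
```

```bash
python3 -m jog '[0,-0.2,-0.02,0,0.05, 0,-0.389,-0.046,0,0.1006, 0,-0.389,-0.046,0,0.1006, 0,-0.389,-0.046,0,0.1006, 0,-0.389,-0.046,0.15,0.1006, 0,-0.389,-0.046,0.3,0.1006, 0,-0.389,-0.046,0.4,0.1006, 0,-0.389,-0.046,0.44,0.1006, 0,-0.389,-0.046,0.44,0.1006, 0,-0.389,-0.046,0.44,0.1006]'; python3 - <<'E'
from station import optics,get_state
import cv2,numpy as np
d=optics.get_image("top");np.savez("top2.npz",**d)
e=optics.get_image("scene")
cv2.imwrite("pics/s3.png",np.vstack([cv2.resize(d["img"][255:330,230:430],None,fx=4,fy=4)[:300],cv2.resize(e["img"][175:250,230:430],None,fx=4,fy=4)]))
E
```

```text
time: 10.32
position: [0.5119, -0.1717, 0.0365]
tcp_rot: [3.14, 0.0, 1.566]
wrist_force: [0.5, -0.4, 0.2]
width: -0.0003
```

View pics/s3.png

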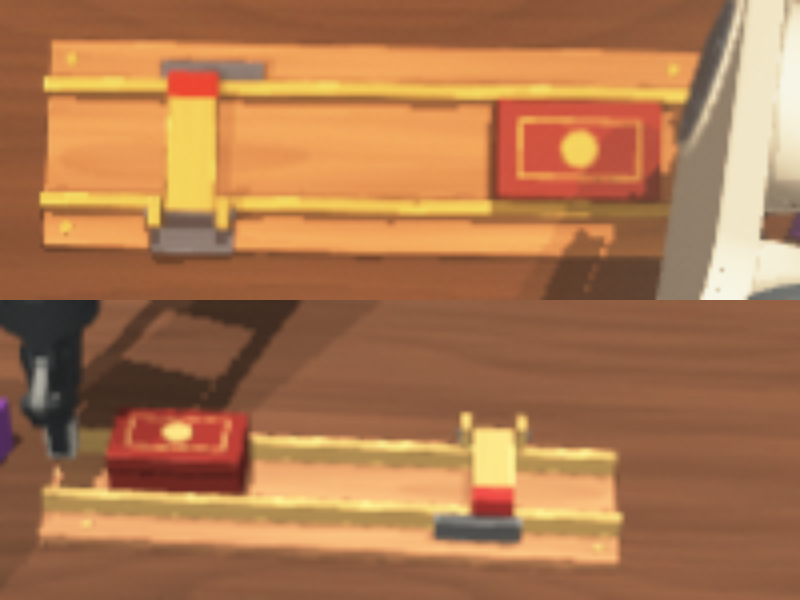

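The flag is down, and the fingers are in the channel behind the box. I slide it at 40 mm/s.

```bash
python3 -m jog '[0,0.03,0,0,0,0,0.06,0,0,0,0,0.09,0,0,0,0,0.11,0,0,0,0,0.13,0,0,0,0,0.15,0,0,0,0,0.17,0,0,0,0,0.19,0,0,0,0,0.21,0,0,0,0,0.23,0,0,0,0,0.25,0,0,0,0,0.27,0,0,0,0,0.29,0,0,0,0,0.31,0,0,0,0,0.33,0,0,0,0,0.35,0,0,0]'
python3 -m jog '[0,0.02,0,0,0,0,0.04,0,0,0,0,0.06,0,0,0,0,0.08,0,0,0,0,0.1,0,0,0,0,0.12,0,0,0,0,0.14,0,0,0]'
```

```text
time: 12.42
position: [0.5116, -0.084, 0.0355]
tcp_rot: [3.142, 0.0, 1.566]
wrist_force: [-0.1, -3.5, 0.9]
width: -0.0001
time: 13.3
position: [0.5118, -0.049, 0.0355]
tcp_rot: [-3.142, 0.0, 1.566]
wrist_force: [0.6, -3.5, 0.9]
width: 0.0
```

Sliding force is about 3.5 N. I continue to about 12 mm before the expected contact.

```bash
python3 -m jog '[0,0.02,0,0,0,0,0.04,0,0,0,0,0.06,0,0,0,0,0.08,0,0,0,0,0.1,0,0,0,0,0.12,0,0,0,0,0.14,0,0,0,0,0.16,0,0,0,0,0.18,0,0,0,0,0.2,0,0,0,0,0.21,0,0,0,0,0.22,0,0,0,0,0.23,0,0,0,0,0.236,0,0,0]'; python3 - <<'E'
from h import *
from station import optics
d=optics.get_image("scene")
cv2.imwrite("pics/s4.png",cv2.resize(d["img"][175:250,260:390],None,fx=6,fy=6,interpolation=2))
t=np.load("top2.npz");print(plane(dict(t),[(230+217/4-.4,255+150/4)],.046))
E
```

```text
time: 15.05
position: [0.5121, 0.0098, 0.0355]
tcp_rot: [-3.142, 0.0, 1.566]
wrist_force: [0.3, -3.4, 1.3]
width: 0.0001
[[0.50698228 0.13667587 0.046     ]]
```

View pics/s4.png

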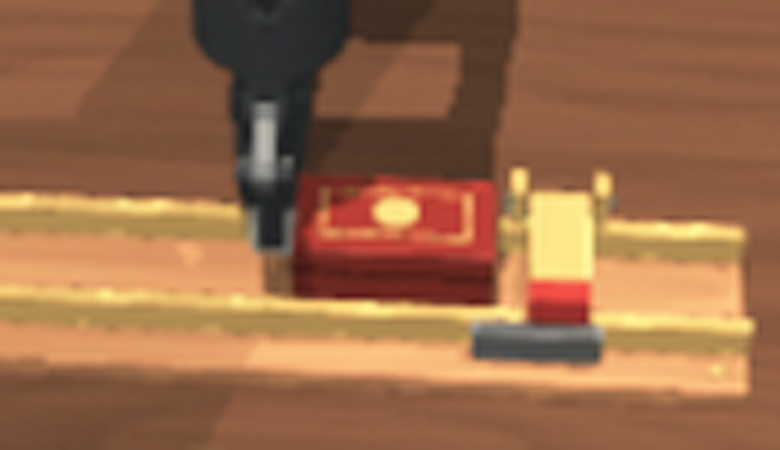

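The gap is about 15 mm (32 px of the 198 px box length). I advance 10 mm slowly, then creep.

```bash
python3 -m jog '[0,0.008,0,0,0,0,0.016,0,0,0,0,0.024,0,0,0,0,0.03,0,0,0,0,0.034,0,0,0,0,0.038,0,0,0,0,0.04,0,0,0]'; python3 -m jog '[0,0.001,0,0,0,0,0.002,0,0,0]'; python3 -m jog '[0,0.001,0,0,0,0,0.002,0,0,0]'
```

```text
time: 15.98
position: [0.5121, 0.0198, 0.0355]
tcp_rot: [-3.142, 0.0, 1.566]
wrist_force: [0.1, -4.5, 2.5]
width: 0.0002
time: 16.23
position: [0.5121, 0.0202, 0.0355]
tcp_rot: [-3.142, 0.0, 1.566]
wrist_force: [0.4, -4.3, 1.7]
width: -0.0002
time: 16.48
position: [0.5122, 0.0207, 0.0355]
tcp_rot: [3.142, 0.0, 1.566]
wrist_force: [0.0, -3.8, 1.6]
width: 0.0001
```

```bash
python3 -m jog '[0,0.001,0,0,0,0,0.002,0,0,0]'; python3 -m jog '[0,0.001,0,0,0,0,0.002,0,0,0]'
```

```text
time: 16.73
position: [0.5122, 0.0213, 0.0355]
tcp_rot: [3.142, 0.0, 1.566]
wrist_force: [0.3, -3.5, 1.7]
width: 0.0001
time: 16.98
position: [0.5122, 0.0218, 0.0355]
tcp_rot: [3.142, 0.0, 1.566]
wrist_force: [-0.1, -4.9, 2.1]
width: 0.0001
```

```bash
python3 -m jog '[0,0.001,0,0,0,0,0.002,0,0,0]'; python3 -m jog '[0,0.001,0,0,0]'
```

```text
time: 17.23
position: [0.5122, 0.0223, 0.0355]
tcp_rot: [-3.142, 0.0, 1.566]
wrist_force: [-0.2, -5.1, 1.7]
width: -0.0001
time: 17.35
position: [0.5122, 0.0225, 0.0355]
tcp_rot: [-3.142, 0.0, 1.566]
wrist_force: [-0.7, -4.1, 2.9]
width: -0.0002
```

```bash
python3 -m jog '[0,0.001,0,0,0]'; python3 -m jog '[0,0.001,0,0,0]'
```

```text
time: 17.48
position: [0.5122, 0.0227, 0.0355]
tcp_rot: [-3.142, -0.0, 1.566]
wrist_force: [-0.2, -3.9, 1.7]
width: -0.0001
time: 17.6
position: [0.5122, 0.023, 0.0355]
tcp_rot: [3.142, 0.0, 1.566]
wrist_force: [-0.7, -2.1, 2.9]
width: -0.0001
```

```bash
for i in 1 ; do python3 -m jog '[0,0.001,0,0,0,0,0.002,0,0,0]'; done; python3 -m jog '[0,0.001,0,0,0]'
```

```text
time: 17.85
position: [0.5121, 0.0235, 0.0355]
tcp_rot: [-3.142, 0.0, 1.566]
wrist_force: [-0.2, -3.9, 2.2]
width: 0.0001
time: 17.98
position: [0.5122, 0.0238, 0.0355]
tcp_rot: [-3.142, 0.0, 1.566]
wrist_force: [0.5, -4.7, 1.6]
width: -0.0003
```

```bash
python3 -m jog '[0,0.001,0,0,0,0,0.002,0,0,0]'; python3 -m jog '[0,0.001,0,0,0]'
```

```text
time: 18.23
position: [0.5122, 0.0243, 0.0355]
tcp_rot: [-3.142, 0.0, 1.566]
wrist_force: [0.3, -4.0, 1.6]
width: -0.0002
time: 18.35
position: [0.5122, 0.0245, 0.0355]
tcp_rot: [3.142, 0.0, 1.566]
wrist_force: [0.6, -4.5, 2.0]
width: 0.0003
```

```bash
python3 -m jog '[0,0.001,0,0,0]'; python3 -m jog '[0,0.001,0,0,0]'
```

```text
time: 18.48
position: [0.5122, 0.0247, 0.0355]
tcp_rot: [-3.142, 0.0, 1.566]
wrist_force: [-1.2, -2.9, 2.5]
width: 0.0004
time: 18.6
position: [0.5122, 0.025, 0.0355]
tcp_rot: [-3.142, 0.0, 1.566]
wrist_force: [-0.6, -4.0, 2.2]
width: 0.0
```

```bash
python3 -m jog '[0,0.001,0,0,0]'; python3 -m jog '[0,0.001,0,0,0]'
```

```text
time: 18.73
position: [0.5122, 0.0253, 0.0355]
tcp_rot: [-3.142, 0.0, 1.566]
wrist_force: [-0.0, -4.3, 2.4]
width: -0.0002
time: 18.85
position: [0.5122, 0.0255, 0.0355]
tcp_rot: [-3.142, 0.0, 1.566]
wrist_force: [0.1, -3.2, 1.9]
width: -0.0
```

```bash
python3 -m jog '[0,0.001,0,0,0]'; python3 -m jog '[0,0.001,0,0,0]'
```

```text
time: 18.98
position: [0.5122, 0.0257, 0.0356]
tcp_rot: [3.142, 0.0, 1.566]
wrist_force: [0.3, -4.6, 2.1]
width: -0.0001
time: 19.1
position: [0.5121, 0.026, 0.0355]
tcp_rot: [-3.142, -0.0, 1.566]
wrist_force: [1.0, -4.6, 1.6]
width: -0.0001
```

```bash
python3 -m jog '[0,0.001,0,0,0]'
```

```text
time: 19.23
position: [0.5122, 0.0262, 0.0355]
tcp_rot: [3.142, 0.0, 1.566]
wrist_force: [0.6, -3.7, 1.6]
width: -0.0002
```

```bash
python3 -m jog '[0,0.001,0,0,0]'; python3 -m jog '[0,0.001,0,0,0]'
```

```text
time: 19.35
position: [0.5122, 0.0265, 0.0355]
tcp_rot: [3.142, 0.0, 1.566]
wrist_force: [-0.3, -3.8, 1.7]
width: -0.0
time: 19.48
position: [0.5122, 0.0268, 0.0355]
tcp_rot: [3.142, -0.0, 1.566]
wrist_force: [-0.6, -3.9, 1.9]
width: -0.0001
```

```bash
python3 -m jog '[0,0.001,0,0,0]'; python3 -m jog '[0,0.001,0,0,0]'
```

```text
time: 19.6
position: [0.5122, 0.027, 0.0356]
tcp_rot: [3.142, 0.0, 1.566]
wrist_force: [0.3, -4.5, 3.6]
width: 0.0001
time: 19.73
position: [0.5122, 0.027, 0.0355]
tcp_rot: [3.142, 0.0, 1.566]
wrist_force: [-0.3, -6.9, 2.7]
width: -0.0001
```

```bash
python3 -m jog '[0,0.001,0,0,0]'
```

```text
time: 19.85
position: [0.5122, 0.0271, 0.0355]
tcp_rot: [3.142, 0.001, 1.566]
wrist_force: [0.8, -9.8, 2.1]
width: 0.0001
```

Contact: now 9.8 N, about 6 N of it on the flag. The target is about 16 N at the wrist (12 plus 4 of friction).

```bash
python3 -m jog '[0,0.0008,0,0,0,0,0.0008,0,0,0]'
```

```text
time: 20.1
position: [0.5123, 0.0271, 0.0355]
tcp_rot: [3.142, 0.001, 1.566]
wrist_force: [0.2, -8.0, 1.7]
width: -0.0
```

```bash
python3 -m jog '[0,0.0008,0,0,0,0,0.0008,0,0,0]'; python3 -m jog '[0,0,0,0,0]'
```

```text
time: 20.35
position: [0.5123, 0.0271, 0.0356]
tcp_rot: [3.141, 0.001, 1.566]
wrist_force: [0.4, -10.2, 3.0]
width: 0.0001
time: 20.48
position: [0.5123, 0.0271, 0.0355]
tcp_rot: [3.141, 0.001, 1.566]
wrist_force: [0.8, -10.0, 2.1]
width: 0.0001
```

```bash
python3 -m jog '[0,0.0008,0,0,0,0,0.0016,0,0,0]'; python3 -m jog '[0,0,0,0,0]'
```

```text
time: 20.72
position: [0.5124, 0.0272, 0.0356]
tcp_rot: [3.141, 0.002, 1.566]
wrist_force: [1.2, -13.3, 1.3]
width: -0.0
time: 20.85
position: [0.5124, 0.0272, 0.0356]
tcp_rot: [3.141, 0.001, 1.566]
wrist_force: [0.1, -11.7, 1.3]
width: -0.0002
```

```bash
python3 -m jog '[0,0.0007,0,0,0,0,0.0013,0,0,0]'; python3 -m jog '[0,0,0,0,0]'; python3 -m jog '[0,0,0,0,0]'
```

```text
time: 21.1
position: [0.5125, 0.0272, 0.0356]
tcp_rot: [3.141, 0.002, 1.567]
wrist_force: [0.1, -15.6, 1.6]
width: -0.0001
time: 21.22
position: [0.5125, 0.0272, 0.0356]
tcp_rot: [3.141, 0.002, 1.567]
wrist_force: [1.0, -14.7, 0.7]
width: -0.0001
time: 21.35
position: [0.5125, 0.0272, 0.0356]
tcp_rot: [3.141, 0.002, 1.567]
wrist_force: [1.3, -14.8, 1.0]
width: 0.0002
```

```bash
python3 -m jog '[0,0.0004,0,0,0,0,0.0004,0,0,0,0,0.0004,0,0,0,0,0.0004,0,0,0]'; python3 -m jog '[0,0,0,0,0,0,0,0,0,0,0,0,0,0,0,0,0,0,0,0]'; python3 -m jog '[0,0,0,0,0,0,0,0,0,0,0,0,0,0,0,0,0,0,0,0]';python3 -m jog '[0,0,0,0,0,0,0,0,0,0]'
```

```text
time: 21.85
position: [0.5125, 0.0272, 0.0356]
tcp_rot: [3.141, 0.002, 1.567]
wrist_force: [1.6, -15.7, 0.7]
width: -0.0002
time: 22.35
position: [0.5125, 0.0272, 0.0356]
tcp_rot: [3.141, 0.002, 1.566]
wrist_force: [0.8, -15.8, 1.1]
width: 0.0
time: 22.85
position: [0.5125, 0.0272, 0.0356]
tcp_rot: [3.141, 0.002, 1.566]
wrist_force: [1.2, -16.2, 1.0]
width: -0.0003
time: 23.1
position: [0.5125, 0.0272, 0.0356]
tcp_rot: [3.141, 0.002, 1.567]
wrist_force: [1.0, -16.2, 1.5]
width: -0.0
```

Held at about 16 N, so about 12 N on the flag. I back off gently along −y, then lift.

```bash
python3 -m jog '[0,-0.002,0,0,0,0,-0.004,0,0,0,0,-0.008,0,0,0,0,-0.03,0,0,0,0,-0.08,0,0,0,0,-0.12,0,0,0,0,-0.12,0,-0.2,0,0,-0.12,0,-0.4,0,0,-0.12,0,-0.5,0,0,-0.12,0,-0.5,0]'; python3 - <<'E'
from h import *
from station import optics
d=optics.get_image("scene");t=optics.get_image("top")
cv2.imwrite("pics/s5.png",np.vstack([cv2.resize(d["img"][180:240,270:390],None,fx=6,fy=5,interpolation=2),cv2.resize(t["img"][260:320,235:355],None,fx=6,fy=5,interpolation=2)])[:600])
E
```

```text
time: 24.35
position: [0.5134, -0.0019, 0.1625]
tcp_rot: [3.137, -0.0, 1.565]
wrist_force: [0.7, -0.7, -0.3]
width: -0.0003
```

View pics/s5.png

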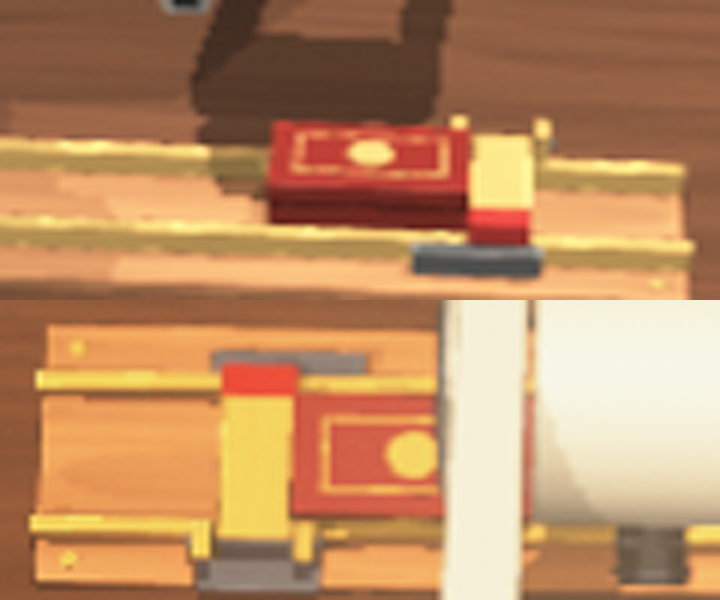

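Both views show the box flush against the flag, the flag level and the robot clear. I hand the job in.

```bash
python3 -c "
from station import workorder;print(workorder.close_job())"
```

```text
the job is handed in; nothing more can be done
None
```

The job is done and handed in: the flag is down across the channel and the box sits against it, at about 24 s on the robot's clock.

- **Flag:** I swung it over with shut fingers until it met its stop, level at about z = 0.046 m. The highest wrist force read was about 8 N. Readings come only at the end of each move, so brief peaks between them were not seen.
- **Box:** It slid along the channel without being gripped or lifted, with about 4 N of sliding friction. It met the flag and was held at a wrist force of 16 N for about 1.5 s. That is about 12 N on the flag once friction is taken off, so the figure depends on the friction estimate.
- **Last checks:** The final top and scene pictures show the box flush against the flag, the flag level and the gripper clear, with the wrist force back near zero. The robot hid part of the box in the top view. The final pictures covered only the tray, so I did not check the other objects again, but I kept the arm's path clear of them and felt no unexpected contact.
- **Disagreement:** Contact came about 2 mm further along than the pictures predicted, which is within the camera calibration.

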